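# Hold the henhouse-door override at its third click

## Robot

A 7-joint arm with a two-finger parallel gripper is mounted at the origin on the work surface. World frame = base frame: x ahead of the robot, y to its left, z up, the work surface at z = 0. Lengths are in m, angles in rad, forces in N, time in s.
With the tool pointing down it reaches from about 0.4 to 0.85 m from the base axis. Payload 4.5 kg.
Tool frame: the origin (TCP) lies at the very end of the fingers, on their centre line; the grasp point (between the pads) lies 19 mm behind it (r.grip_point_offset is the distance from the TCP to the grasp point, in m); z points along the fingers, y is the line along which they close (so a half turn about z gives the same grasp; the last joint's range is limited). The gripper opens to 88 mm and grips with 3 to 60 N. Pads are 18 mm wide; open, the fingers measure 123 mm over their backs; the gripper's body (75 mm by 187 mm) begins 45 mm behind the grasp point.
Start: joints at [-1.1, 0.689, -0.195, 1.565, 0.157, 0.902, -0.215], TCP at [0.264, 0.566, 0.239] pointing down, gripper open.
Joint ranges: [-3.01, 3.01], [-0.46, 2.08], [-1.47, 1.51], [0.13, 2.56], [-1, 4.14], [0.04, 2.09], [-2.66, 2.66]. Speed limits (rad/s): [2.57, 2.57, 3.14, 3.14, 3.14, 3.14, 3.14].

## Interface

Orientations are given as a unit quaternion [x, y, z, w].
In Python, from plant import r gives the robot as it stands.
- The arm moves only by the tool carry_out, never from a script. Its argument "rows" is a list of rows, each a list of 3 entries, a list of its own where there are three numbers: the shift along the tool's x, y, z in cm, then the turn, a rotation vector about the tool's x, y, z in degrees, then the closure, from 0 (fully open) to 1 (shut). A call has 1 to 12 rows; each row is the pose to reach, as a shift and turn from the pose commanded when the call began, along the tool's axes at that moment; what a row does not reach only later rows make up. A row lasts 1/10 s, in which the tool goes at most 50 mm and 8.59 degrees, less where a joint would pass 70% of its speed; a pose out of reach is approached as far as the arm can. A call with a gripper value outside its range is refused whole. The fingers move at their own pace and stop on an object; "newtons" is the grip in N (left out, the last holds). Time passes only in rows, so rows that repeat a pose let the fingers close. It gives the time, the measured TCP pose, the force, the opening and the grip force at its end, in the units of the state.
- r.get_state(): the state, without advancing time (a new reading comes with each control period).
- r.snapshot(name): name is "side" or "top" or "wrist"; returns a dict with "image" (480x640x3 uint8, red, green, blue), "fx", "fy", "cx", "cy" (pixels), "pose" (4x4, takes a point from camera to world coordinates). Camera axes: x right, y up, looking along -z (the intrinsics and any distortion apply to the point x, -y, -z); pixel columns grow to the right and rows downward; lengths in m; the calibration is good to about 2 mm. A picture is of the moment at which its call begins. There is no depth.
- r.finish_job(): hands the job in; it is judged then, once.
The state is a dict: "clock": time; "q": joint angles; "qd": joint speeds; "joint_torque": joint torques, N m; "tool_pos": TCP position; "eef_rot": TCP orientation; "contact_force": force on the tool from outside, world axes, zero at the start; "moment": the same for the moment, N m; "opening": opening from 0.0 (shut) to 1.0 (fully open); "finger_force": force on a finger pad.
Only numpy, scipy, OpenCV 4.12 (cv2) and the standard library are available. Lean on these libraries where they do the work, as an engineer would, in place of code of your own. Each camera call takes 0.05 s, during which the arm holds its last target. There are 200 camera calls.

## Task

Pull the blue-handled push rod up out of its upright wooden holder and put its rubber tip down the yellow-rimmed well in the green henhouse-door controller to press the spring-return dial's orange paddle past the first two clicks to the third, and hold it there. The dial springs back when released, so finish with the rod still in the gripper, pressing the paddle at the third click; do not let the gripper itself touch the controller, and leave the bell, bottle opener, egg carton and bins where they are.

Things in the scene. Friction and masses are not known exactly. Their poses are not given: they have to be found in the camera images.
- rod: loose push rod, about 90 g, 180 mm long, upright in the holder at the start, tip on the holder's floor. Origin: centre of the tip's flat end; z runs along the rod to the handle. Black rubber tip 12 mm in diameter (first 12 mm), steel shaft 10 mm in diameter up to 115 mm, round blue handle 24 mm in diameter from 115 to 180 mm
- rod_tip (a point): the centre of the flat end of the rod's rubber tip (same point as the rod's origin)
- holder: turned light-wood holder fixed to the bench: a tube 33 mm in outer diameter and 75 mm high on a round foot 72 mm in diameter and 8 mm high. Round bore 17 mm wide, open at the top, its floor 8 mm above the bench. Origin: centre of the underside
- holder_mouth (a point): centre of the holder's open mouth, 75 mm above the bench
- controller: green box fixed to the bench, 80 mm (its x) by 150 mm (its y) by 120 mm high, on steel ears. Origin: centre of the underside. A vertical well opens in its top, 25 mm to the -y side of the middle. The black dial with a yellow pointer is on the +x face; it turns about an axis along the box's x, 60 mm above the bench, 25 mm to the +y side of the middle
- well_mouth (a point): centre of the well's mouth (yellow rim) in the controller's top, 120 mm above the bench; axes as the controller's. The well is 26 mm (x) by 34 mm (y), too narrow for the fingers
- paddle (a point): centre of the top face of the orange paddle in the well, which the rod presses; moves with the dial. 22 mm by 28 mm, nearly filling the well, 50 mm from the dial axis towards -y. At rest about 76 mm above the bench (44 mm below the well's mouth), sloping 0.33 rad (higher towards -y); at the third click about 44 mm above the bench, sloping as much the other way
- dial (a joint): dial angle in rad: 0 at rest, growing as the paddle is pressed down. Clicks at 0.22, 0.44 and 0.66 (11 mm of paddle travel each), hard stop at 0.74; above 0.60 is the third click. A spring always drives it back to 0: the paddle pushes up with about 3 N at rest, about 8 N at the third click, rippling by about 2 N at the clicks
- bell: red bike bell, 56 mm in diameter, 41 mm high, with a steel thumb lever; loose on the bench, to be left alone. Origin: centre of its underside
- opener: flat stainless bottle opener, about 115 mm long, 47 mm wide at its ring end, 5 mm thick, lying along its x; loose, to be left alone. Origin: on its underside near its middle
- carton: white plastic egg carton shell for six, 106 mm by 158 mm (y), 68 mm high; loose, to be left alone. Origin: centre of its underside
- bins: stacked pair of clear plastic bins, 212 mm by 152 mm (y), 175 mm high together; loose, to be left alone. Origin: centre of the underside

How it is judged:
On the way, in this order (a step that is already met when the one before it is completed fails the run):
1. the rod is pulled out of the holder: in the fingers, its tip higher than the holder's mouth (contact force between rod and the fingers above 2 N and height (world z) of rod_tip above 0.08 m and contact force between rod and holder below 0.2 N), for 0.2 s.
2. the dial is pressed to the third click with the rod (value of joint dial above 0.6 rad and contact force between rod and the fingers above 2 N and contact force between rod and controller above 2 N), for 0.3 s.
At the end, for the whole second after the job is handed in: the dial stands above 0.60 rad (third click at 0.66); the fingers hold the rod (over 2 N) and the rod presses on the controller's paddle (over 2 N) with its tip more than 55 mm down the well; the arm and fingers do not touch the controller and the rod does not touch the holder (all of step 2 and contact force between rod and holder below 0.2 N and contact force between each of the arm, the fingers and controller below 0.5 N and z of rod_tip in the frame of well_mouth below -0.055 m); the arm keeps its last pose, push and grip.
It fails at once if the bike bell is moved by more than 30 mm (distance of bell from where it was at the start of the episode above 0.03 m).
It fails at once if the bottle opener is moved by more than 30 mm (distance of opener from where it was at the start of the episode above 0.03 m).
It fails at once if the egg carton is moved by more than 30 mm (distance of carton from where it was at the start of the episode above 0.03 m).
It fails at once if the stacked bins is moved by more than 30 mm (distance of bins from where it was at the start of the episode above 0.03 m).
It fails at once if the gripper or arm touches the controller (over 3 N) (contact force between any of the arm, the fingers and controller above 3 N).
It also fails if it takes over 51 s, if anything falls off the work surface, if the arm or the gripper's body presses on something with over 40 N, if the wrist force passes 120 N, or if a joint passes its speed limit or range.

## Working session

There is one attempt and no reset: what is moved stays moved. The work goes in short steps, Python scripts to look and compute and a tool call to move; the robot and the scene stay as the last step left them, time stands still between calls to the robot, and variables do not carry over. Pictures are saved under pics/ and viewed, at most 10 in all, crops included, and the job is handed in when it is done.

Besides the shell and the picture viewer there is one more tool, called by a JSON object that holds its "fn" and its "kwargs". carry_out: Moves the arm, as the interface text tells. Its arguments: {"type":"object","properties":{"rows":{"type":"array"},"newtons":{"type":"number"}},"required":["rows"]}

```bash
mkdir -p pics; cat > h.py <<'E'
import numpy as np, cv2, pickle
from plant import r
from scipy.spatial.transform import Rotation as R
def ray(s,u,v):
    d=np.array([(u-s['cx'])/s['fx'],-(v-s['cy'])/s['fy'],-1.]); P=np.array(s['pose'])
    d=P[:3,:3]@d; return P[:3,3],d/np.linalg.norm(d)
def plane(s,u,v,z):
    o,d=ray(s,u,v); return o+d*(z-o[2])/d[2]
def proj(s,p):
    P=np.array(s['pose']); c=P[:3,:3].T@(np.array(p)-P[:3,3]); return s['cx']+s['fx']*c[0]/-c[2], s['cy']-s['fy']*c[1]/-c[2]
def two(s1,a,s2,b):
    o1,d1=ray(s1,*a);o2,d2=ray(s2,*b)
    t=np.linalg.lstsq(np.c_[d1,-d2],o2-o1,rcond=None)[0]
    p,q=o1+t[0]*d1,o2+t[1]*d2; return (p+q)/2,np.linalg.norm(p-q)
E
python3 - <<'E'
from h import *
for n in ['top','side']:
    s=r.snapshot(n); print(n,{k:v for k,v in s.items() if k!='image'})
    pickle.dump(s,open(n+'.pkl','wb')); cv2.imwrite(f'pics/{n}0.png',s['image'][...,::-1])
print(r.get_state())
E
```

```text
top {'fx': 444.05311648624826, 'fy': 444.05311648624826, 'cx': 316.2674542483699, 'cy': 244.39226547083507, 'pose': array([[-0.0152552 ,  0.98678918, -0.16128979,  0.40141744],
       [-0.99967037, -0.01172081,  0.02284215,  0.1685445 ],
       [ 0.02064994,  0.16158509,  0.98664271,  1.07744046],
       [ 0.        ,  0.        ,  0.        ,  1.        ]])}
side {'fx': 464.7402189852883, 'fy': 464.7402189852883, 'cx': 320.60365525428404, 'cy': 238.2380091825388, 'pose': array([[ 0.95002654,  0.16014035, -0.26796388,  0.32698112],
       [-0.31147014,  0.54367666, -0.77936002, -0.5473227 ],
       [ 0.02087872,  0.82387545,  0.56638619,  0.62307886],
       [ 0.        ,  0.        ,  0.        ,  1.        ]])}
{'clock': 0.1, 'q': array([-1.1001825 ,  0.68985093, -0.19451206,  1.56623174,  0.157339  ,
        0.90251534, -0.21510546]), 'qd': array([-0.00033698, -0.002677  , -0.00186397, -0.00108751, -0.00155615,
       -0.00062749,  0.00052559]), 'joint_torque': array([-3.61869614e-03, -5.28508651e+01, -1.27200421e+00, -1.53836274e+01,
       -5.26613707e-02,  1.99218848e-03,  4.57159183e-05]), 'tool_pos': array([0.2642246 , 0.56578022, 0.23802295]), 'eef_rot': array([ 2.16631719e-01,  9.76253066e-01, -8.00066537e-04, -9.55777336e-05]), 'contact_force': array([0.17502312, 0.25766998, 0.79790274]), 'moment': array([-0.07332487, -0.01778147, -0.01237122]), 'finger_force': 0.0, 'opening': 1.0007511324863054}
```

View pics/top0.png

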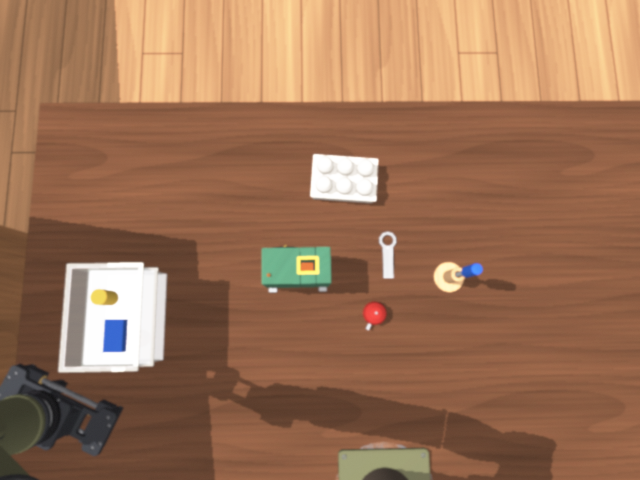

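View pics/side0.png

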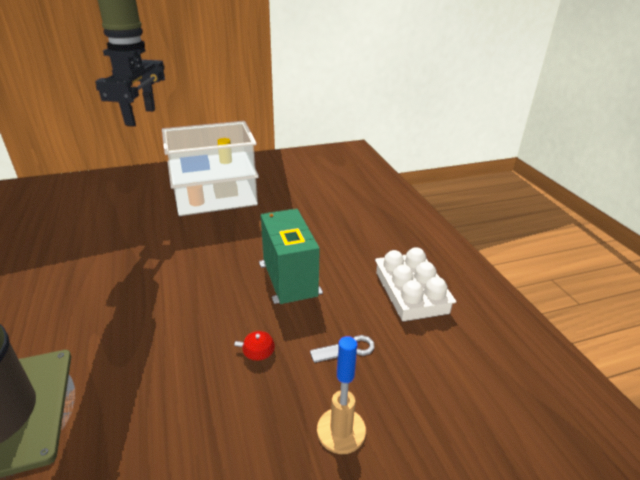

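Top view: the yellow rim is at (308,265), the blue handle at (473,270) and the holder foot at (448,277). Side view: rim at (292,237), handle around (347,360), foot at (341,430). Next I'll measure these by colour.

```bash
cat >> h.py <<'E'
def comp(s,lo,hi,box=None):
    h=cv2.cvtColor(s['image'],cv2.COLOR_RGB2HSV); m=cv2.inRange(h,lo,hi)
    if box: k=np.zeros_like(m);x0,y0,x1,y1=box;k[y0:y1,x0:x1]=255;m&=k
    n,l,st,c=cv2.connectedComponentsWithStats(m); i=1+np.argmax(st[1:,4]); return (l==i).astype(np.uint8),st[i],c[i]
BLUE=((105,150,60),(130,255,255));YEL=((24,150,120),(34,255,255))
def pca(m):
    ys,xs=np.nonzero(m);p=np.c_[xs,ys].astype(float);c=p.mean(0);w,v=np.linalg.eigh(np.cov((p-c).T));a=(p-c)@v[:,1];return c,v[:,1],a.min(),a.max(),np.sqrt(w)
E
python3 - <<'E'
from h import *
T=pickle.load(open('top.pkl','rb'));S=pickle.load(open('side.pkl','rb'))
tb=comp(T,*BLUE,(430,240,520,310));sb=comp(S,*BLUE,(300,320,400,400))
res=[]
for s,b in((T,tb),(S,sb)):
    c,v,a,z,w=pca(b[0]); print(b[1],c,v,a,z); res.append((c,v,a,z))
print('handle centroid',two(T,res[0][0],S,res[1][0]))
ty=comp(T,*YEL,(280,230,340,290));sy=comp(S,*YEL,(260,215,320,260))
cs=[]
for s,y in((T,ty),(S,sy)):
    cn=max(cv2.findContours(y[0],cv2.RETR_EXTERNAL,cv2.CHAIN_APPROX_NONE)[0],key=cv2.contourArea)
    rc=cv2.minAreaRect(cn);c=rc[0];cs.append(c)
    print('rim',rc,plane(s,*c,.12)); print([plane(s,*p,.12)[:2].round(3) for p in cv2.boxPoints(rc)])
print(two(T,cs[0],S,cs[1]))
g=comp(T,(65,80,30),(90,255,255),(240,230,345,300)); cn=max(cv2.findContours(g[0],cv2.RETR_EXTERNAL,2)[0],key=cv2.contourArea);rc=cv2.minAreaRect(cn)
print('green',rc,[plane(T,*p,.12)[:2].round(3) for p in cv2.boxPoints(rc)])
for s,bx in((T,(425,250,475,305)),(S,(300,385,380,470))):
    w=comp(s,(10,60,140),(25,200,255),bx); print('wood',w[1],w[2])
    x,y,ww,hh,_=w[1]
    if s is S: print('foot by side', plane(S,x+ww/2,y+hh-ww*.41,.008))
    else: print('foot top',plane(T,x+hh/2,y+hh/2,.008))
# expected pixels of upright rod at candidate
E
```

```text
[463 264  19  12 167] [471.89820359 269.8742515 ] [-0.9639435   0.26610699] -9.272368903560777 9.675256023497829
[337 337  20  46 736] [346.28940217 359.08831522] [-0.07476384  0.99720127] -22.303914476356077 23.01872560701924
handle centroid (array([ 0.49340248, -0.17753821,  0.15872945]), np.float64(0.000618490755477421))Traceback (most recent call last):
  File "<stdin>", line 8, in <module>
  File "h.py", line 18, in comp
    n,l,st,c=cv2.connectedComponentsWithStats(m); i=1+np.argmax(st[1:,4]); return (l==i).astype(np.uint8),st[i],c[i]
                                                      ~~~~~~~~~^^^^^^^^^^
    return _wrapfunc(a, 'argmax', axis=axis, out=out, **kwds)
    return bound(*args, **kwds)
ValueError: attempt to get argmax of an empty sequence
```

```bash
python3 - <<'E'
from h import *
T=pickle.load(open('top.pkl','rb'));S=pickle.load(open('side.pkl','rb'))
a=cv2.resize(T['image'][235:310,250:350],(800,600),interpolation=cv2.INTER_CUBIC)[:300]
a=cv2.resize(T['image'][240:310,250:345],(400,295),interpolation=cv2.INTER_CUBIC)
b=cv2.resize(T['image'][240:310,415:510],(400,295),interpolation=cv2.INTER_CUBIC)
c=cv2.resize(S['image'][325:460,290:390],(222,300),interpolation=cv2.INTER_CUBIC)
d=cv2.resize(S['image'][200:305,250:340],(257,300),interpolation=cv2.INTER_CUBIC)
o=np.zeros((600,800,3),np.uint8);o[:295,:400]=a;o[:295,400:]=b;o[300:,:222]=c;o[300:,400:657]=d
cv2.imwrite('pics/z.png',o[...,::-1])
E
```

```text
(no output)
```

View pics/z.png

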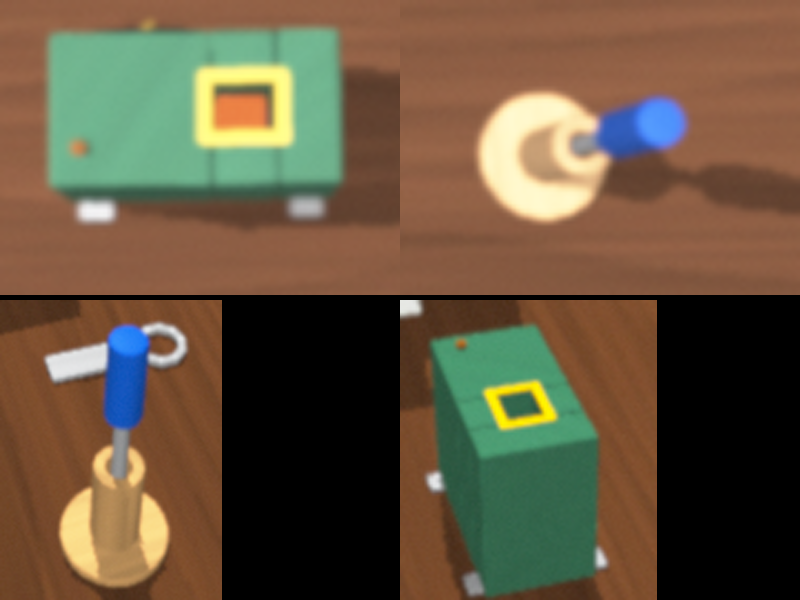

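The crops show the rim cleanly, with the dial on the far (+x) side, and the rod nearly upright in its holder. I'll loosen the masks.

```bash
sed -i 's/^BLUE.*/BLUE=((105,150,60),(130,255,255));YEL=((20,120,150),(36,255,255))/' h.py; python3 - <<'E'
from h import *
T=pickle.load(open('top.pkl','rb'));S=pickle.load(open('side.pkl','rb'))
print(cv2.cvtColor(T['image'],cv2.COLOR_RGB2HSV)[265,298:320].tolist()[:4])
cs=[]
for s,bx in((T,(290,250,325,280)),(S,(275,225,310,250))):
    y=comp(s,*YEL,bx)
    cn=max(cv2.findContours(y[0],cv2.RETR_EXTERNAL,cv2.CHAIN_APPROX_NONE)[0],key=cv2.contourArea)
    rc=cv2.minAreaRect(cn);M=cv2.moments(cn);c=(M['m10']/M['m00'],M['m01']/M['m00']);cs.append(c)
    print('rim',rc,c,plane(s,*c,.12))
print(two(T,cs[0],S,cs[1]))
g=comp(T,(60,60,30),(95,255,255),(240,230,345,300)); cn=max(cv2.findContours(g[0],cv2.RETR_EXTERNAL,2)[0],key=cv2.contourArea);rc=cv2.minAreaRect(cn)
print('green',rc,[plane(T,*p,.12)[:2].round(3).tolist() for p in cv2.boxPoints(rc)])
# handle axis: ends from crops (top-image end circle centre / side)
for s,b in((T,(430,240,520,310)),(S,(300,320,400,400))):
    c,v,a,z,w=pca(comp(s,*BLUE,b)[0])
    # rod axis in both views: plane normals
    P=np.array(s['pose'])[:3,3];o,d1=ray(s,*(c-10*v));o,d2=ray(s,*(c+10*v));n=np.cross(d1,d2);
    cs.append(n/np.linalg.norm(n))
ax=np.cross(cs[2],cs[3]);ax/=np.linalg.norm(ax);print('rod axis',ax*np.sign(ax[2]))
ft=plane(T,415+543/400*95/1-95,240+156/295*70,.008);mt=plane(T,415+(580-400)/400*95,240+145/295*70,.075)
print('foot',ft,'mouth top',mt,'mouth side',plane(S,290+119/222*100,325+(468-300)/300*135,.075),'foot side',plane(S,290+114/222*100,325+(535-300)/300*135,.008))
print('handle top: T',plane(T,415+(661-400)/400*95,240+122/295*70,.188),'S',plane(S,290+128/222*100,325+(342-300)/300*135,.188))
st=r.get_state();print(R.from_quat(st['eef_rot']).as_matrix().round(3))
E
```

```text
[[29, 119, 254], [28, 132, 254], [22, 154, 240], [13, 173, 229]]
rim ((307.5, 265.0), (14.0, 17.0), 90.0) (307.34885439763485, 264.6991869918699) [0.51355274 0.16639918 0.12      ]
rim ((291.5540771484375, 236.3242950439453), (15.289106369018555, 23.67345428466797), 80.53767395019531) (291.5373309817754, 236.3762492651381) [0.51344374 0.16667698 0.12      ]
(array([0.51345418, 0.16641313, 0.12018529]), np.float64(0.00015505002129811516))
green ((296.0, 266.5), (39.0, 68.0), 90.0) [[0.554, 0.265], [0.552, 0.116], [0.467, 0.118], [0.469, 0.264]]
rod axis [-0.00295804 -0.00306893  0.99999092]
foot [ 0.49219302 -0.17708144  0.008     ] mouth top [ 0.49218468 -0.17595337  0.075     ] mouth side [ 0.49338274 -0.178585    0.075     ] foot side [ 0.49252522 -0.18084975  0.008     ]
handle top: T [ 0.49250993 -0.17712447  0.188     ] S [ 0.49283995 -0.17865766  0.188     ]
[[-0.906  0.423 -0.001]
 [ 0.423  0.906 -0.002]
 [-0.    -0.002 -1.   ]]
```

{"fn": "carry_out", "kwargs": {"rows": [[[-4, -2.5, -2], [0, 0, -3], 0], [[-8, -5, -4], [0, 0, -6], 0], [[-12, -7.5, -6], [0, 0, -9], 0], [[-16, -10, -6], [0, 0, -12], 0], [[-20, -12.5, -6], [0, 0, -15], 0], [[-24, -15, -6], [0, 0, -18], 0], [[-28, -17.5, -6], [0, 0, -21], 0], [[-32, -20, -6], [0, 0, -24], 0], [[-36, -22.5, -6], [0, 0, -25], 0], [[-37, -23.2, -6], [0, 0, -25], 0]]}}

```text
clock: 1.1
tool_pos: [0.5045, 0.1929, 0.298]
eef_rot: [0.005, 1.0, -0.002, 0.0]
contact_force: [-0.2, -0.2, -1.2]
opening: 1.002
finger_force: 0.0
```

{"fn": "carry_out", "kwargs": {"rows": [[[0.1, -4, 0], [0, 0, 0], 0], [[0.2, -8, 0], [0, 0, 0], 0], [[0.3, -12, 0], [0, 0, 0], 0], [[0.4, -16, 0], [0, 0, 0], 0], [[0.5, -20, 0], [0, 0, 0], 0], [[0.6, -24, 0], [0, 0, 0], 0], [[0.7, -28, 1], [0, 0, 0], 0], [[0.8, -32, 2], [0, 0, 0], 0], [[0.8, -36, 3], [0, 0, 0], 0], [[0.8, -37.6, 4], [0, 0, 0], 0], [[0.8, -37.6, 5], [0, 0, 0], 0], [[0.8, -37.6, 5], [0, 0, 0], 0]]}}

```text
clock: 2.3
tool_pos: [0.4927, -0.174, 0.2473]
eef_rot: [-0.001, 1.0, 0.001, -0.001]
contact_force: [0.1, 1.1, -0.1]
opening: 1.003
finger_force: 0.0
```

```bash
python3 - <<'E'
from h import *
s=r.snapshot('wrist');cv2.imwrite('pics/w1.png',s['image'][...,::-1]);st=r.get_state();print(st['tool_pos'],R.from_quat(st['eef_rot']).as_matrix().round(4))
b=comp(s,*BLUE);print(b[1],b[2]);print('exp top centre px',proj(s,[.493,-.1778,.188]))
print('tcp proj',[proj(s,st['tool_pos']-np.array([0,0,d])) for d in(0,.045)])
E
```

```text
[ 0.49330884 -0.17348639  0.248125  ] [[-1.     -0.003  -0.0013]
 [-0.003   1.      0.0023]
 [ 0.0013  0.0023 -1.    ]]
[300 236  34  34 919] [316.21762786 252.49727965]
exp top centre px (np.float64(312.96545823971957), np.float64(253.06569163254682))
tcp proj [(np.float64(320.69947711998196), np.float64(293.8217885210107)), (np.float64(320.06636054535505), np.float64(261.4745834284963))]
```

View pics/w1.png

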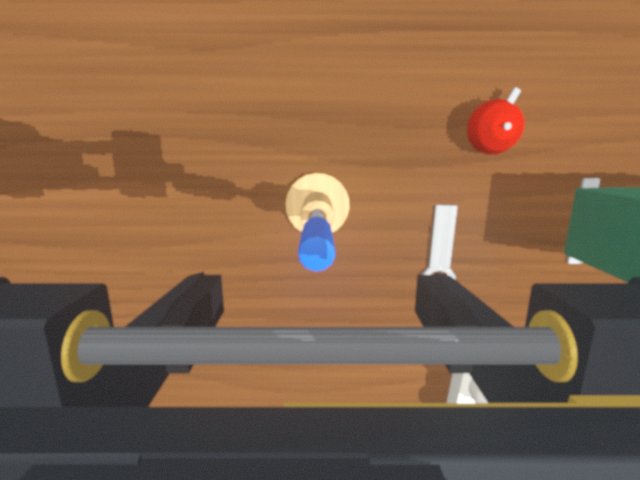

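The wrist view shows the handle top at about (317,254), centred between the fingers to within a few mm. I'll descend and grip it.

{"fn": "carry_out", "kwargs": {"rows": [[[0, -0.2, 2.5], [0, 0, 0], 0], [[0, -0.2, 5], [0, 0, 0], 0], [[0, -0.2, 7.5], [0, 0, 0], 0], [[0, -0.2, 9.5], [0, 0, 0], 0], [[0, -0.2, 10.8], [0, 0, 0], 0], [[0, -0.2, 10.8], [0, 0, 0], 0], [[0, -0.2, 10.8], [0, 0, 0], 0]]}}

```text
clock: 3.05
tool_pos: [0.4942, -0.1766, 0.1413]
eef_rot: [-0.001, 1.0, 0.0, 0.0]
contact_force: [0.5, -0.6, 0.4]
opening: 0.998
finger_force: 0.0
```

{"fn": "carry_out", "kwargs": {"rows": [[[0, 0, 0], [0, 0, 0], 0.4], [[0, 0, 0], [0, 0, 0], 0.6], [[0, 0, 0], [0, 0, 0], 0.7], [[0, 0, 0], [0, 0, 0], 0.8], [[0, 0, 0], [0, 0, 0], 0.9], [[0, 0, 0], [0, 0, 0], 1], [[0, 0, 0], [0, 0, 0], 1], [[0, 0, 0], [0, 0, 0], 1], [[0, 0, 0], [0, 0, 0], 1], [[0, 0, 0], [0, 0, 0], 1]], "newtons": 50}}

```text
clock: 4.05
tool_pos: [0.4933, -0.1779, 0.1407]
eef_rot: [0.0, 1.0, 0.0, -0.0]
contact_force: [-0.4, 1.3, 0.6]
opening: 0.26
finger_force: 50.0
```

{"fn": "carry_out", "kwargs": {"rows": [[[0, 0, -1.5], [0, 0, 0], 1], [[0, 0, -3], [0, 0, 0], 1], [[0, 0, -5], [0, 0, 0], 1], [[0, 0, -7.5], [0, 0, 0], 1], [[0, 0, -10], [0, 0, 0], 1], [[0, 0, -12.5], [0, 0, 0], 1], [[0, 0, -15], [0, 0, 0], 1], [[0, 0, -16], [0, 0, 0], 1], [[0, 0, -16], [0, 0, 0], 1], [[0, 0, -16], [0, 0, 0], 1]]}}

```text
clock: 5.05
tool_pos: [0.4927, -0.1784, 0.2997]
eef_rot: [0.0, 1.0, 0.0, -0.001]
contact_force: [0.0, -0.7, -1.8]
opening: 0.26
finger_force: 50.0
```

```bash
python3 - <<'E'
from h import *
st=r.get_state();print(st['tool_pos'],st['finger_force'],R.from_quat(st['eef_rot']).as_matrix().round(4))
T=r.snapshot('top');S=r.snapshot('side');cv2.imwrite('pics/s2.png',S['image'][...,::-1])
b=comp(S,*BLUE,(250,100,450,400));print(b[1],b[2])
p=st['tool_pos'];print(proj(S,p),'exp tip',proj(S,p-[0,0,.1327]))
E
```

```text
[ 0.49265976 -0.17843168  0.29968696] 49.98811237514019 [[-1.0e+00  5.0e-04 -1.7e-03]
 [ 5.0e-04  1.0e+00  3.0e-04]
 [ 1.7e-03  3.0e-04 -1.0e+00]]
[343 249  19  43 397] [348.31989924 271.10075567]
(np.float64(352.8597215441331), np.float64(273.739490211664)) exp tip (np.float64(346.57059782827906), np.float64(355.30409035953085))
```

View pics/s2.png

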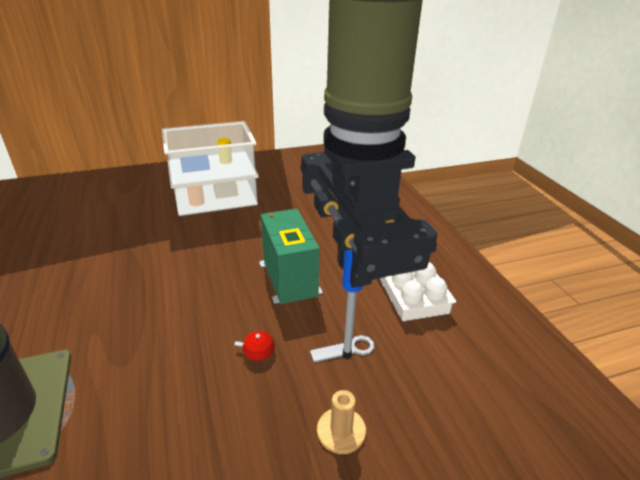

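The rod is out and upright, with the tip at (347,355) where I expected it. Next I'll carry it over the well.

{"fn": "carry_out", "kwargs": {"rows": [[[-0.2, 3, 0], [0, 0, 0], 1], [[-0.4, 7, 0], [0, 0, 0], 1], [[-0.6, 11, 0], [0, 0, 0], 1], [[-0.8, 15, 0], [0, 0, 0], 1], [[-1.1, 19, 0], [0, 0, 0], 1], [[-1.4, 23, 0], [0, 0, 0], 1], [[-1.7, 27, 0], [0, 0, 0], 1], [[-1.9, 31, 0], [0, 0, 0], 1], [[-2.1, 33.5, 0], [0, 0, 0], 1], [[-2.1, 34.5, 0], [0, 0, 0], 1], [[-2.1, 34.5, 0], [0, 0, 0], 1], [[-2.1, 34.5, 0], [0, 0, 0], 1]]}}

```text
clock: 6.35
tool_pos: [0.5144, 0.1645, 0.3001]
eef_rot: [0.001, 1.0, -0.001, -0.001]
contact_force: [0.0, 0.4, -1.3]
opening: 0.261
finger_force: 50.0
```

{"fn": "carry_out", "kwargs": {"rows": [[[0, 0, 1], [0, 0, 0], 1], [[0, 0, 2], [0, 0, 0], 1], [[0, 0, 3], [0, 0, 0], 1], [[0, 0, 3], [0, 0, 0], 1], [[0, 0, 3], [0, 0, 0], 1]]}}

```text
clock: 6.85
tool_pos: [0.5143, 0.1664, 0.2703]
eef_rot: [0.0, 1.0, -0.0, -0.0]
contact_force: [-0.8, 0.2, -0.5]
opening: 0.262
finger_force: 50.0
```

```bash
python3 - <<'E'
from h import *
st=r.get_state();p=st['tool_pos'];print(p,st['finger_force'],R.from_quat(st['eef_rot']).as_matrix().round(4))
S=r.snapshot('side');W=r.snapshot('wrist')
o=np.zeros((480,800,3),np.uint8);o[:,:360]=cv2.resize(S['image'][190:270,260:320],(360,480),interpolation=cv2.INTER_CUBIC);o[:330,360:]=cv2.resize(W['image'],(440,330))
cv2.imwrite('pics/s3.png',o[...,::-1])
print('exp tip side',proj(S,p-[0,0,.1327]),'rim',proj(S,[.5135,.1664,.12]))
E
```

```text
[0.51431745 0.16635964 0.27027561] 49.98864009976387 [[-1.e+00  6.e-04 -9.e-04]
 [ 6.e-04  1.e+00 -2.e-04]
 [ 9.e-04 -2.e-04 -1.e+00]]
exp tip side (np.float64(291.89188574644146), np.float64(228.73736457370447)) rim (np.float64(291.6036463874925), np.float64(236.44966168453357))
```

View pics/s3.png

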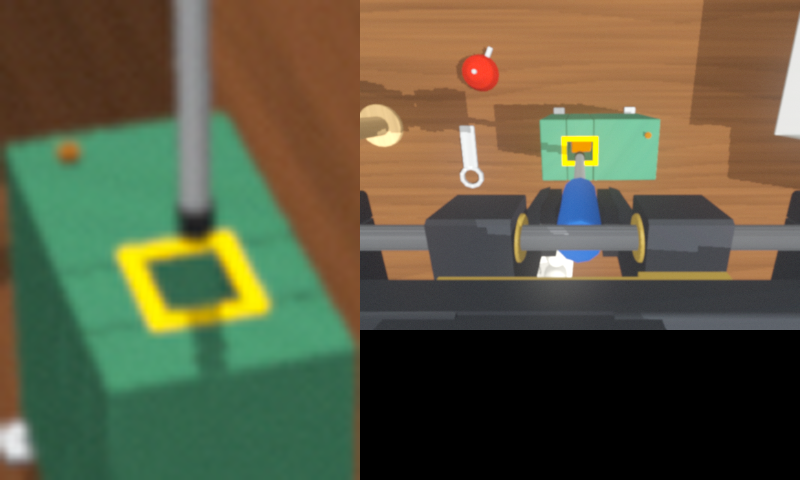

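The tip, at about (292.7,229), sits over the rim centre (292.3,237) as projected. I'll go down in stages.

{"fn": "carry_out", "kwargs": {"rows": [[[0, 0, 1], [0, 0, 0], 1], [[0, 0, 2], [0, 0, 0], 1], [[0, 0, 3], [0, 0, 0], 1], [[0, 0, 4], [0, 0, 0], 1], [[0, 0, 5], [0, 0, 0], 1], [[0, 0, 5.3], [0, 0, 0], 1], [[0, 0, 5.3], [0, 0, 0], 1]]}}

```text
clock: 7.65
tool_pos: [0.5142, 0.1665, 0.217]
eef_rot: [0.0, 1.0, -0.0, -0.001]
contact_force: [-0.4, -0.3, -1.2]
opening: 0.258
finger_force: 50.0
```

{"fn": "carry_out", "kwargs": {"rows": [[[0, 0, 0.5], [0, 0, 0], 1], [[0, 0, 1], [0, 0, 0], 1], [[0, 0, 1.5], [0, 0, 0], 1], [[0, 0, 1.5], [0, 0, 0], 1], [[0, 0, 1.5], [0, 0, 0], 1]]}}

```text
clock: 8.15
tool_pos: [0.5147, 0.1666, 0.2028]
eef_rot: [0.0, 1.0, 0.0, 0.0]
contact_force: [-0.0, 0.2, 2.5]
opening: 0.263
finger_force: 50.0
```

{"fn": "carry_out", "kwargs": {"rows": [[[0, 0, 0.4], [0, 0, 0], 1], [[0, 0, 0.8], [0, 0, 0], 1], [[0, 0, 1.2], [0, 0, 0], 1], [[0, 0, 1.6], [0, 0, 0], 1], [[0, 0, 2], [0, 0, 0], 1], [[0, 0, 2.4], [0, 0, 0], 1], [[0, 0, 2.4], [0, 0, 0], 1], [[0, 0, 2.4], [0, 0, 0], 1], [[0, 0, 2.4], [0, 0, 0], 1]]}}

```text
clock: 9.05
tool_pos: [0.5148, 0.1673, 0.1791]
eef_rot: [0.0, 1.0, 0.001, 0.001]
contact_force: [0.0, -0.4, 6.6]
opening: 0.26
finger_force: 50.0
```

```bash
python3 - <<'E'
from h import *
st=r.get_state();p=st['tool_pos'];print(p,'tip z',p[2]-.1327,st['contact_force'],st['moment'])
T=r.snapshot('top');S=r.snapshot('side');W=r.snapshot('wrist')
o=np.zeros((480,800,3),np.uint8);o[:,:400]=cv2.resize(S['image'][170:290,240:340],(400,480),interpolation=cv2.INTER_CUBIC);o[:240,400:]=cv2.resize(T['image'][225:300,250:375],(400,240),interpolation=cv2.INTER_CUBIC);o[240:,400:]=cv2.resize(W['image'][130:370,120:520],(400,240))
cv2.imwrite('pics/s4.png',o[...,::-1])
E
```

```text
[0.51483497 0.16727509 0.17911339] tip z 0.04641338616150015 [ 0.01254919 -0.38705305  6.57945111] [0.12084222 0.04872073 0.01825688]
```

View pics/s4.png

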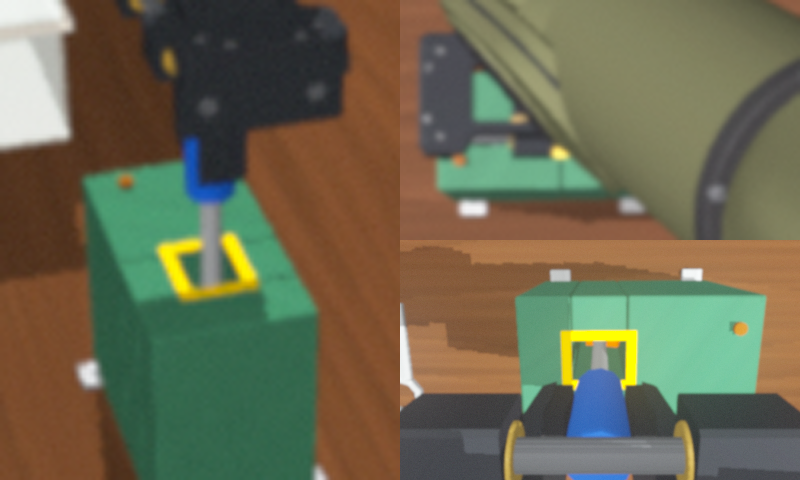

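The rod is in the well, clear of the gripper. The tip is at 46 mm, just about the third click, so I'll go slightly deeper for margin and watch the force.

{"fn": "carry_out", "kwargs": {"rows": [[[0, 0, 0.1], [0, 0, 0], 1], [[0, 0, 0.2], [0, 0, 0], 1], [[0, 0, 0.2], [0, 0, 0], 1], [[0, 0, 0.2], [0, 0, 0], 1]]}}

```text
clock: 9.6
tool_pos: [0.5149, 0.1676, 0.1774]
eef_rot: [0.0, 1.0, 0.001, 0.001]
contact_force: [-0.8, -0.5, 8.1]
opening: 0.262
finger_force: 50.0
```

{"fn": "carry_out", "kwargs": {"rows": [[[0, 0, 0.1], [0, 0, 0], 1], [[0, 0, 0.1], [0, 0, 0], 1], [[0, 0, 0.1], [0, 0, 0], 1]]}}

```text
clock: 9.9
tool_pos: [0.515, 0.1678, 0.1766]
eef_rot: [0.0, 1.0, 0.001, 0.001]
contact_force: [-0.6, 0.7, 8.9]
opening: 0.264
finger_force: 50.0
```

```bash
python3 - <<'E'
from h import *
st=r.get_state();p=st['tool_pos'];print(p,'tip z',p[2]-.1327,st['contact_force'],st['finger_force'])
S=r.snapshot('side')
b=comp(S,*BLUE,(270,190,310,240));print(b[1],b[2],'handle bottom exp',proj(S,p-[0,0,.0177]))
c=comp(S,*YEL,(270,220,315,255));print(c[1])
W=r.snapshot('wrist');cv2.imwrite('pics/s5.png',cv2.resize(W['image'][200:280,260:400],(700,400),interpolation=cv2.INTER_CUBIC)[...,::-1])
E
```

```text
[0.51500695 0.16776937 0.1765957 ] tip z 0.04389569853051853 [-0.63339498  0.74755733  8.93016979] 49.98711369931698
[286 206  12  15  83] [290.25301205 214.63855422] handle bottom exp (np.float64(291.8888803002819), np.float64(218.77504515893798))
[279 228  26  17 177]
```

View pics/s5.png

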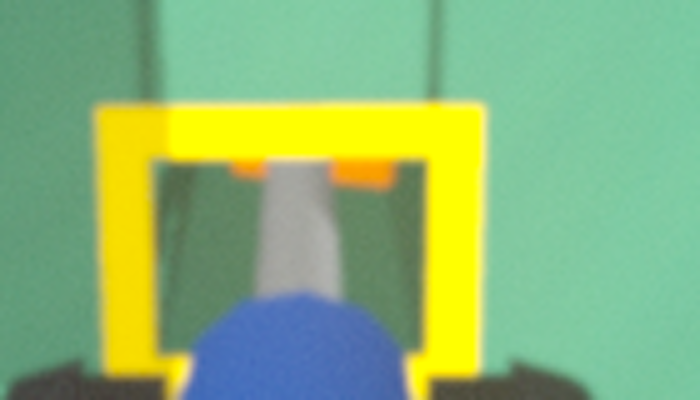

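The orange paddle shows beneath the tip at about (250–390,170), tilted down towards -y as it should be at the third click. The handle hasn't slipped and the force is about 9 N. I'm handing it in.

```bash
python3 -c "
from plant import r
print(r.finish_job())"
```

```text
the job is handed in; nothing more can be done
None
```

I pulled the rod from its holder and handed the job in with it still gripped at 50 N, its tip about 76 mm down the well and pressing the paddle with about 9 N; from tip height I estimate the dial at 0.68 rad (third click), but no verdict came back.

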